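Unfold the hand mill's crank grip and grind one dose

ROBOT

A 7-joint arm with a two-finger parallel gripper is mounted at the origin on a cart in front of the work surface, level with it; the furniture and walls round the work are solid. World frame = base frame: x ahead of the robot, y to its left, z up, the work surface at z = 0. Lengths are in m, angles in rad, forces in N, time in s.
With the tool pointing down it reaches from about 0.425 to 0.925 m from the base axis. Payload 6.8 kg.
Tool frame: the origin (TCP) lies midway between the tips of the shut fingers; the grasp point (between the pads) lies 19 mm behind it; z points along the fingers, x is the direction in which the jaws open and shut, and the axes are right-handed (so a half turn about z gives the same grasp; the last joint's range is limited). The gripper opens to 85 mm and grips with 20 to 120 N. Pads are 22 mm wide; open, the fingers measure 114 mm over their backs; the gripper's body (76 mm by 85 mm) begins 54 mm behind the grasp point. The pads swing forward as they close: fully open they stand 13 mm farther back than shut.
Start: joints at [-1.361, 0.477, 0.022, 1.555, -0.011, 1.109, -0.083], TCP at [0.211, 0.641, 0.231] pointing down, gripper open.
Joint ranges: [-2.96, 2.96], [-0.34, 2.1], [-1.41, 1.46], [0.24, 2.44], [-1.37, 4.51], [0.17, 1.92], [-2.96, 2.96]. Speed limits (rad/s): [2.39, 2.39, 3.14, 3.14, 3.14, 3.14, 3.14].

INTERFACE

Orientations are given as a unit quaternion [w, x, y, z].
In Python, from station import bot, imaging, nets gives the robot as it stands. The module is installed in compiled form; this text tells all that it offers.
- The arm moves only by the tool apply_moves, never from a script. Its argument "moves" is text: rows parted by semicolons, each of 7 numbers parted by spaces: the gripper command: -1 is fully open, 1 is shut, values between are in proportion, then the shift along the tool's x, y, z normalised to -1 to 1, where 1 is 120 mm, then the turn, a rotation vector about the tool's x, y, z normalised to -1 to 1, where 1 is 4 degrees. In form: hand dx dy dz rx ry rz; .... A call has 1 to 12 rows; each row shifts and turns the commanded pose from where the row before left it, along the tool's axes as they then stand; what a row does not reach is not made up. A row lasts 1/12 s, in which the tool goes at most 41.7 mm and 7.16 degrees, less where a joint would pass 70% of its speed; a pose out of reach is approached as far as the arm can. A call with a number of a shift or a turn outside -1 to 1 is refused whole. A call with a gripper value outside its range is refused whole. The fingers move at their own pace and stop on an object; "force" is the grip in N (left out, the last holds). Time passes only in rows, so rows that do not move let the fingers close. It gives the time, the measured TCP pose, the force and the opening at its end, in the units of the state.
- bot.get_obs(): the state, without advancing time (a new reading comes with each control period).
- imaging.read_camera(name): name is "scene" or "top" or "wrist"; returns a dict with "image" (400x640x3 uint8, red, green, blue), "fx", "fy", "cx", "cy" (pixels), "view" (4x4, takes a point from world to camera coordinates); the wrist camera has in their place "mount" (4x4, takes a point from camera to tool coordinates, whose origin is the TCP and whose axes are the tool frame's). Camera axes: x right, y down, z forward; pixel columns grow to the right and rows downward; lengths in m; the calibration is good to about 2 mm. The wrist camera is an equidistant fisheye: a pixel r from the principal point sees the ray r / f radians off the axis. A picture is of the moment at which its call begins: read the wrist's pose just before it. There is no depth.
- bot.hand_in(): hands the job in, once; it reports no verdict.
Trained networks look in a picture, given as the dict that the camera call returned (one of the last four; its "shot" number tells which), for a name from the list of things; names that differ only in an ending like _2 or _b are one class to them, and where a whole thing is asked for, a point or a joint stands for the part that bears it (a point fixed in the world has none). Each returns a list of dicts, best first, with "score" (0 to 1); they miss things now and then, are a little off and sometimes report something else, mostly with a low value. They report only what shows in the picture. A call takes as long as a camera call.
- nets.spot_in(picture, name): "rect" ([left, top, right, bottom] in pixels, round what is visible of it).
- nets.outline_of(picture, name): "region" (400x640 bool, what is visible of it) and "rect" ([left, top, right, bottom] in pixels, round what is visible of it).
- nets.spot_point(picture, name): "location" ([column, row] in pixels: a listed point, or the origin of a listed thing).
The state is a dict: "t": time; "q": joint angles; "joint_vel": joint speeds; "joint_torque": joint torques, N m; "eef_pos": TCP position; "tool_rot": TCP orientation; "contact_force": force on the tool from outside, world axes, zero at the start; "torque": the same for the moment, N m; "gripper_width": opening from 0.0 (shut) to 1.0 (fully open).
Only numpy, scipy, OpenCV 4.12 (cv2) and the standard library are available. Lean on these libraries where they do the work, as an engineer would, in place of code of your own. Each camera call takes 0.05 s, during which the arm holds its last target.

TASK

Grind one dose with the small white hand mill on the worktop: first swing the wooden grip that lies folded on its crank arm up until it stands straight up, then crank clockwise (seen from above) until the arm stands over the orange mark on the mill's rim, and let go with the grip still up. Leave the pepper mill, the salt shaker and the mug where they stand.

Things in the scene. Friction and masses are not known exactly. Their poses are not given: they have to be found in the camera images.
- crank_axis (a point): Point on the mill's upright crank shaft, 146 mm above the worktop, level with the grip's hinge. The mill stands fixed on a black suction foot 108 mm wide: amber catch jar, white waisted body, black top collar 94 mm wide whose top is 111 mm above the worktop. The flat steel crank arm, 12 mm wide, turns level on top of it, its upper side 134 mm above the worktop.
- grip_pivot (a point): The hinge pin of the folding grip, between two steel cheeks (19 mm over both) at the outer end of the crank arm: 70 mm from crank_axis, 146 mm above the worktop. The arm runs from crank_axis towards this point; the pin is level and square to the arm.
- grip (a joint): Hinge of the grip, rad. The grip is a round wooden bar 20 mm thick, its wood reaching from 10 to 60 mm from the hinge pin. 0: folded, lying level over the arm and pointing from the hinge back to the shaft, its centre line 146 mm above the worktop, its underside 2 mm above the arm; 1.57: straight up on the hinge, at a stop. It stays where it is left by light friction (0.05 N m).
- crank (a joint): Turn of the crank arm, rad, growing clockwise seen from above, from a stop at 0 to a stop at 2.2. The arm is exactly over the orange mark at 1.30. It stays where it is left by friction (0.12 N m).
- dose_mark (a point): The orange mark, a tab 11 mm wide on the rim of the black collar: this point is on its top, 50 mm from the shaft, 113 mm above the worktop, below the level of the arm. The direction from crank_axis to it is where the arm must end.
- pepper_mill: Loose dark wooden pepper mill with a waist, 58 mm wide, 160 mm tall; a bystander. Origin at the centre of its underside. The three bystanders stand to the right of the mill (y below -0.15). A wall cabinet hangs over the worktop's far part (x above about 0.6), its underside 330 mm up: come to the mill from the robot's side.
- salt_shaker: Loose clear salt shaker with a grey cap, 44 mm wide, 90 mm tall; a bystander. Origin at the centre of its underside.
- mug_tea: Loose white mug with green and red stripes, 83 mm wide (116 mm with its handle), 100 mm tall; a bystander. Origin at the centre of its underside.

How it is judged:
By the outcome, as a careful person would: the job done as asked, in the order asked, and still so for the second after the job is handed in, with the robot touching nothing.
It also fails if it takes over 38 s, if anything falls off the work surface, if the arm or the gripper's body presses on something with over 40 N, if the wrist force passes 120 N, or if a joint passes its speed limit or range.

## Working session

There is one attempt and no reset: what is moved stays moved. The work goes in short steps, Python scripts to look and compute and a tool call to move; the robot and the scene stay as the last step left them, time stands still between calls to the robot, and variables do not carry over. Pictures are saved under pics/ and viewed, and the job is handed in when it is done.

Besides the shell and the picture viewer there is one more tool, called after "Call:" as a command line: name --argument value ..., lists and objects as JSON in quotes. apply_moves: Moves the arm, as the interface text tells. Scaled input: -1 to 1 covers 120 mm each way for a shift and 4 degrees each way for a turn. Its arguments: {"type":"object","properties":{"moves":{"type":"string"},"force":{"type":"number"}},"required":["moves"]}

```bash
mkdir -p pics; cat > h.py <<'E'
import numpy as np, cv2
from station import bot, imaging, nets
def save(im,n,s=1): cv2.imwrite(f'pics/{n}.png',cv2.cvtColor(cv2.resize(im,None,fx=s,fy=s),cv2.COLOR_RGB2BGR))
def px2w(p,uv,z):
    V=np.array(p['view']);R=V[:3,:3];t=V[:3,3]
    d=R.T@np.array([(uv[0]-p['cx'])/p['fx'],(uv[1]-p['cy'])/p['fy'],1]);c=-R.T@t
    return c+d*(z-c[2])/d[2]
def w2px(p,w):
    V=np.array(p['view']);c=V[:3,:3]@np.array(w)+V[:3,3]
    return np.array([p['fx']*c[0]/c[2]+p['cx'],p['fy']*c[1]/c[2]+p['cy']])
E
python3 - <<'E'
from h import *
o=bot.get_obs();print(o)
for n in ['scene','top']:
    p=imaging.read_camera(n);save(p['image'],n+'0',1.25)
    V=np.array(p['view']);print(n,'cam',-V[:3,:3].T@V[:3,3],p['fx'],p['cx'],p['cy'])
    for k,z in [('crank_axis',.146),('grip_pivot',.146),('dose_mark',.113)]:
        for r in nets.spot_point(p,k)[:2]: print(n,k,r['score'],r['location'],px2w(p,r['location'],z))
    for k in ['grip','crank','pepper_mill','salt_shaker','mug_tea']:
        for r in nets.spot_in(p,k)[:2]: print(n,k,r['score'],r['rect'])
E
```

```text
{'t': 0.0, 'q': array([-1.3610727 ,  0.47779316,  0.02232298,  1.55649712, -0.01149901,
        1.10932359, -0.08310093]), 'joint_vel': array([ 0.00285791, -0.00269142,  0.0002149 ,  0.00204691, -0.00079189,
       -0.00172778, -0.00073803]), 'joint_torque': array([-4.47925877e-04, -5.96452868e+01,  1.60805661e+00, -2.81191188e+01,
        1.25264993e-02,  9.30552604e-03,  1.46150126e-05]), 'eef_pos': array([0.21074953, 0.64059818, 0.23031079]), 'tool_rot': array([ 6.08178689e-04,  8.10081784e-01,  5.86316132e-01, -7.25434691e-04]), 'contact_force': array([-0.08149198, -0.25136292, -0.05194741]), 'torque': array([-0.0308014 ,  0.03163239,  0.01775647]), 'gripper_width': 1.004069967071661}
scene cam [ 0.05116256 -0.51597511  0.70102468] 396.0171705246765 320.01214961523664 209.0097154313134
scene crank_axis 0.7 [254.4, 164.2] [0.51828517 0.03093215 0.146     ]
scene grip_pivot 0.56 [274.2, 175.1] [ 0.51608868 -0.030572    0.146     ]
scene dose_mark 0.88 [245.8, 189.0] [0.47042692 0.01742371 0.113     ]
scene grip 0.76 [251.4, 158.7, 276.4, 178.7]
scene crank 0.97 [246.1, 163.2, 280.6, 186.7]
scene pepper_mill 0.78 [329.9, 213.5, 357.9, 277.1]
scene salt_shaker 0.76 [372.3, 273.2, 395.4, 307.5]
scene salt_shaker 0.36 [250.3, 162.4, 279.6, 181.9]
scene mug_tea 0.75 [388.9, 220.2, 441.7, 282.9]
scene mug_tea 0.61 [331.8, 212.4, 357.5, 277.2]
top cam [ 0.37340099 -0.14975623  0.93950474] 417.2480212076609 321.52352896669 200.79091619896099
top crank_axis 0.62 [224.4, 197.2] [0.51842177 0.03673397 0.146     ]
top grip_pivot 0.67 [260.0, 199.9] [ 0.51342214 -0.03219559  0.146     ]
top dose_mark 0.87 [235.5, 224.1] [0.47011876 0.02000961 0.113     ]
top grip 0.77 [225.2, 191.6, 259.2, 202.1]
top crank 0.76 [216.0, 192.9, 265.9, 203.8]
top pepper_mill 0.9 [341.4, 194.1, 370.6, 230.5]
top salt_shaker 0.76 [399.7, 223.6, 425.1, 241.6]
top mug_tea 0.94 [389.2, 152.3, 447.7, 199.4]
```

```bash
python3 - <<'E'
from h import *
for n in ['top','scene']:
    p=imaging.read_camera(n)
    im=p['image'][130:270,170:330]; save(im,n+'1',5 if n=='top' else 4)
E
```

```text
(no output)
```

View pics/top0.png

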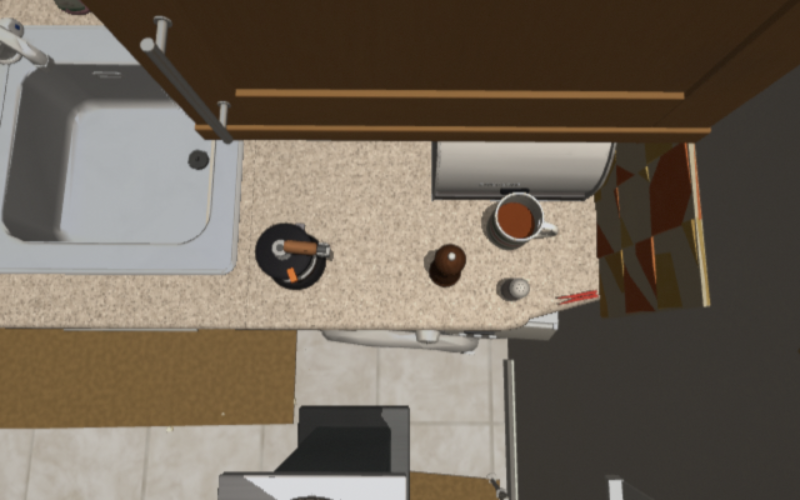

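View pics/scene0.png

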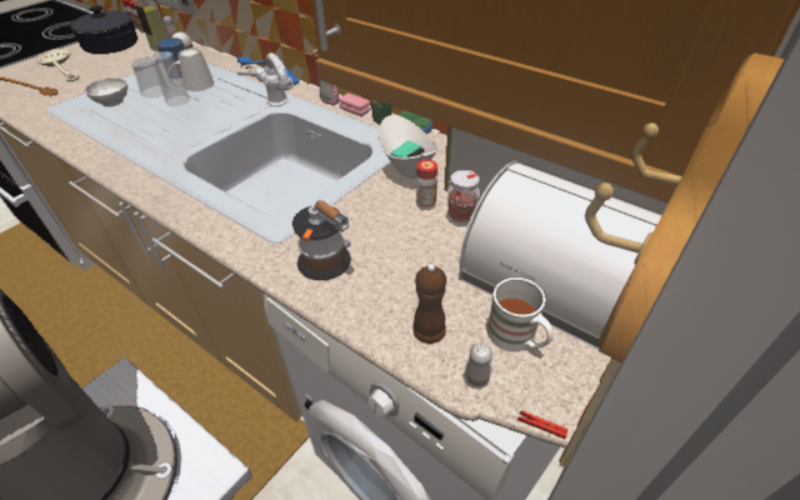

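View pics/top1.png

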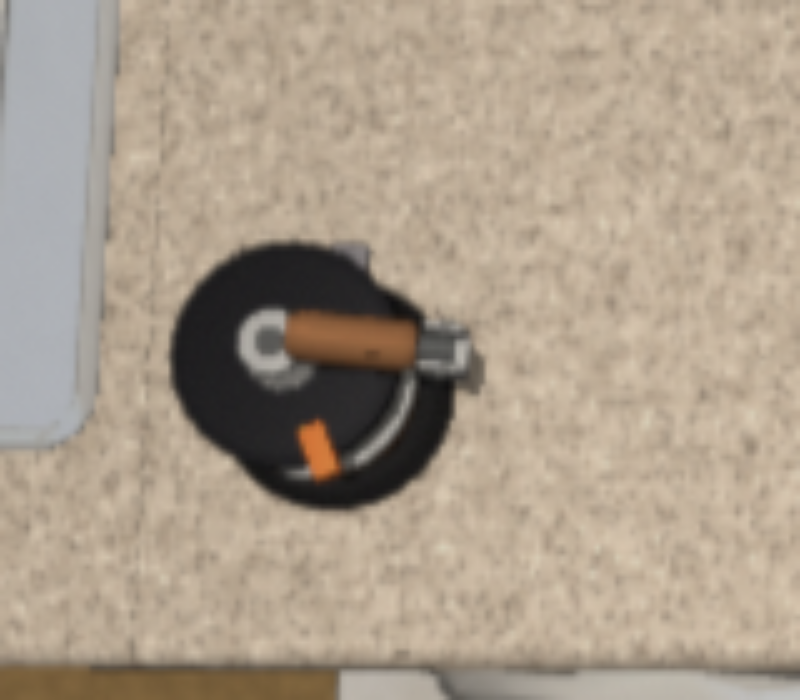

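View pics/scene1.png

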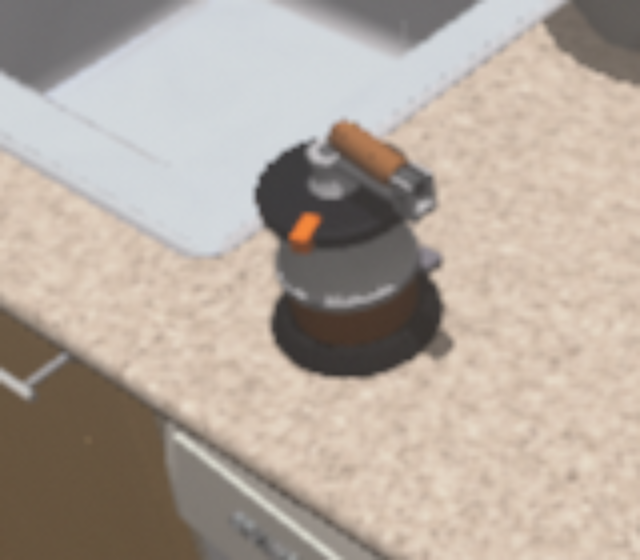

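Call:
apply_moves --moves "-1 -0.05 0.27 0 0 0 0.75;-1 -0.05 0.27 0 0 0 0.75;-1 -0.05 0.27 0 0 0 0.75;-1 -0.05 0.27 0 0 0 0.75;-1 -0.05 0.27 0 0 0 0.75;-1 -0.05 0.27 0 0 0 0.75;-1 -0.05 0.27 0 0 0 0.75;-1 -0.05 0.27 0 0 0 0.75;-1 -0.05 0.27 0 0 0 0.75;-1 -0.05 0.27 0 0 0 0.75;-1 -0.05 0.27 0 0 0 0.75;-1 -0.05 0.27 0 0 0 0.75" --force 20

```text
t: 2.0
eef_pos: [0.486, 0.3639, 0.2315]
tool_rot: [-0.0, 0.952, 0.306, 0.0]
contact_force: [0.5, -0.5, -0.2]
gripper_width: 0.994
```

```bash
cat >> h.py <<'E'
from scipy.spatial.transform import Rotation as Ro
def Rq(q): return Ro.from_quat([q[1],q[2],q[3],q[0]])
def plan(targets, o=None):
    """targets: list of (xyz, az of tool x deg) tool down; prints per-row numbers"""
    o=o or bot.get_obs(); p=np.array(o['eef_pos']); R=Rq(o['tool_rot'])
    for t in targets:
        P=np.array(t[0]); a=np.radians(t[1])
        x=np.array([np.cos(a),np.sin(a),0]); z=np.array([0,0,-1.]); y=np.cross(z,x)
        R2=Ro.from_matrix(np.c_[x,y,z])
        s=R.inv().apply(P-p)/.12; w=np.degrees((R.inv()*R2).as_rotvec())/4
        print(' '.join(f'{v:.3f}' for v in [*s,*w])); p,R=P,R2
E
python3 - <<'E'
from h import *
o=bot.get_obs();p=o['eef_pos']
plan([(p+(np.array([.516,.009,.235])-p)*k/12, 35.6-39.6*k/12) for k in range(1,13)],o)
E
```

```text
-0.127 0.212 -0.003 -0.001 -0.009 0.835
-0.114 0.219 -0.002 0.000 0.000 0.825
-0.101 0.226 -0.002 0.000 0.000 0.825
-0.088 0.231 -0.002 0.000 0.000 0.825
-0.075 0.236 -0.002 0.000 0.000 0.825
-0.061 0.240 -0.002 0.000 0.000 0.825
-0.047 0.243 -0.002 0.000 0.000 0.825
-0.033 0.245 -0.002 0.000 0.000 0.825
-0.019 0.247 -0.002 0.000 0.000 0.825
-0.005 0.247 -0.002 0.000 0.000 0.825
0.010 0.247 -0.002 0.000 0.000 0.825
0.024 0.246 -0.002 0.000 0.000 0.825
```

Call:
apply_moves --moves "-1 -0.127 0.212 0 0 0 0.825;-1 -0.114 0.219 0 0 0 0.825;-1 -0.101 0.226 0 0 0 0.825;-1 -0.088 0.231 0 0 0 0.825;-1 -0.075 0.236 0 0 0 0.825;-1 -0.06 0.24 0 0 0 0.825;-1 -0.047 0.243 0 0 0 0.825;-1 -0.033 0.245 0 0 0 0.825;-1 -0.02 0.247 0 0 0 0.825;-1 -0.005 0.247 0 0 0 0.825;-1 0.01 0.247 0 0 0 0.825;-1 0.024 0.246 0 0 0 0.825"

```text
t: 3.0
eef_pos: [0.5161, 0.0091, 0.2316]
tool_rot: [-0.0, 0.999, -0.035, 0.0]
contact_force: [1.0, 0.4, 0.2]
gripper_width: 1.002
```

```bash
cat >> h.py <<'E'
def wray(p,o,uv,z):
    M=np.array(p['mount']);d=np.array([(uv[0]-p['cx'])/p['fx'],(uv[1]-p['cy'])/p['fy']]);r=np.hypot(*d)
    c=np.array([*(d/r*np.sin(r)),np.cos(r)]) if r>0 else np.array([0,0,1.])
    R=Rq(o['tool_rot']);w=R.apply(M[:3,:3]@c);c0=R.apply(M[:3,3])+o['eef_pos']
    return c0+w*(z-c0[2])/w[2]
E
python3 - <<'E'
from h import *
o=bot.get_obs();p=imaging.read_camera('wrist');print(o['eef_pos'],o['tool_rot'],p['fx'],np.array(p['mount']).round(3))
save(p['image'],'w1',1.25)
for k,z in [('crank_axis',.146),('grip_pivot',.146),('dose_mark',.113)]:
    for r in nets.spot_point(p,k)[:2]: print(k,r['score'],r['location'],wray(p,o,r['location'],z))
r=nets.outline_of(p,'grip')[0];print(r['score'],r['rect']);
m=r['region'];ys,xs=np.nonzero(m);rect=cv2.minAreaRect(np.c_[xs,ys].astype(np.float32));print(rect)
for b in cv2.boxPoints(rect): print(wray(p,o,b,.146))
E
```

```text
[0.5161061  0.00907275 0.23160325] [-2.40433036e-04  9.99402232e-01 -3.45691793e-02  3.05640050e-04] 309.70691628693146 [[ 1.    -0.001 -0.001 -0.002]
 [ 0.001  0.957  0.291 -0.074]
 [ 0.001 -0.291  0.957 -0.143]
 [ 0.     0.     0.     1.   ]]
crank_axis 0.72 [324.6, 160.0] [0.51972641 0.04117695 0.146     ]
grip_pivot 0.73 [319.6, 243.5] [ 0.51111273 -0.02722216  0.146     ]
dose_mark 0.63 [269.5, 177.1] [0.470577   0.02359749 0.113     ]
0.9 [308.6, 171.9, 336.5, 254.9]
((320.582275390625, 212.9432830810547), (26.81855583190918, 80.25582885742188), 2.290609836578369)
[ 0.49892504 -0.03475552  0.146     ]
[0.50715107 0.03256613 0.146     ]
[0.52734568 0.03031968 0.146     ]
[ 0.52102657 -0.03730127  0.146     ]
```

View pics/w1.png

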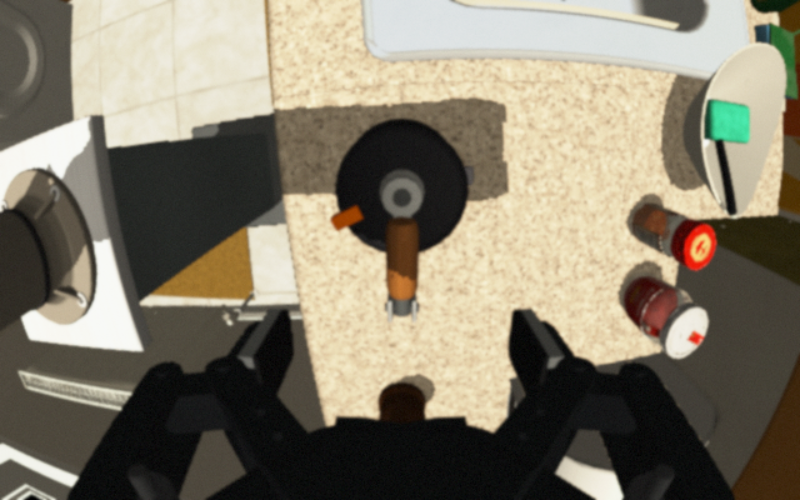

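```bash
python3 - <<'E'
from h import *
o=bot.get_obs();p=imaging.read_camera('wrist')
for n,uv,z in [('shaft',(401,197),.146),('tip',(402,218),.146),('woodend',(402,299),.146),('cheekL',(390,308),.146),('cheekR',(415,308),.146),('markc',(347,217),.113)]:
    print(n,wray(p,o,np.array(uv)/1.25,z))
save(cv2.resize(p['image'][80:280,230:410],None,fx=3,fy=3,interpolation=cv2.INTER_CUBIC),'w1c')
E
```

```text
shaft [0.5169089  0.04518242 0.146     ]
tip [0.51665513 0.03225319 0.146     ]
woodend [ 0.5131333  -0.02141349  0.146     ]
cheekL [ 0.50484859 -0.02743097  0.146     ]
cheekR [ 0.52122005 -0.02853014  0.146     ]
markc [0.4780563  0.02803736 0.113     ]
```

View pics/w1c.png

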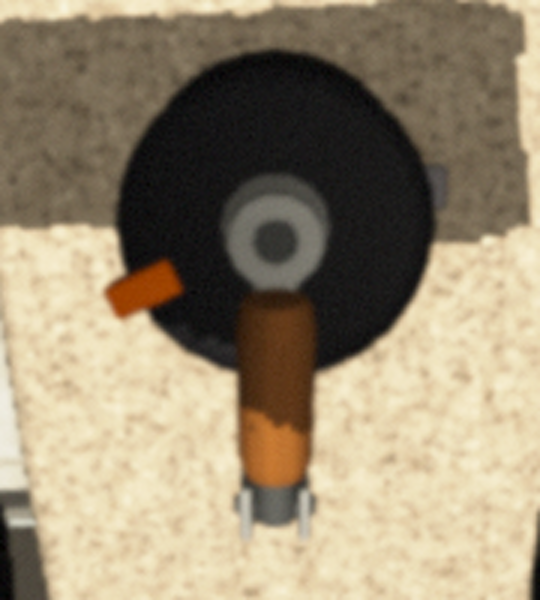

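Call:
apply_moves --moves "-1 -0.006 0 0.2 0 0 0;-1 0 0 0.25 0 0 0;-1 0 0 0.22 0 0 0;-1 0 0 0.12 0 0 0;-1 0 0 0.08 0 0 0;0.3 0 0 0 0 0 0;0.3 0 0 0 0 0 0;1 0 0 0 0 0 0;1 0 0 0 0 0 0;1 0 0 0 0 0 0;1 0 0 0 0 0 0;1 0 0 0 0 0 0" --force 20

```text
t: 4.3
eef_pos: [0.5165, 0.0106, 0.1277]
tool_rot: [-0.0, 0.999, -0.033, 0.001]
contact_force: [2.3, -0.3, 1.5]
gripper_width: 0.225
```

```bash
python3 - <<'E'
from h import *
o=bot.get_obs();p=imaging.read_camera('wrist');print(o['eef_pos'],o['gripper_width'],o['contact_force'])
save(p['image'],'w2',1.25)
p=imaging.read_camera('scene');save(cv2.resize(p['image'][100:250,190:350],None,fx=4,fy=4,interpolation=cv2.INTER_CUBIC),'s2')
E
```

```text
[0.51653156 0.01061281 0.12774936] 0.22468655651025354 [ 2.26543428 -0.31844287  1.5198605 ]
```

View pics/w2.png

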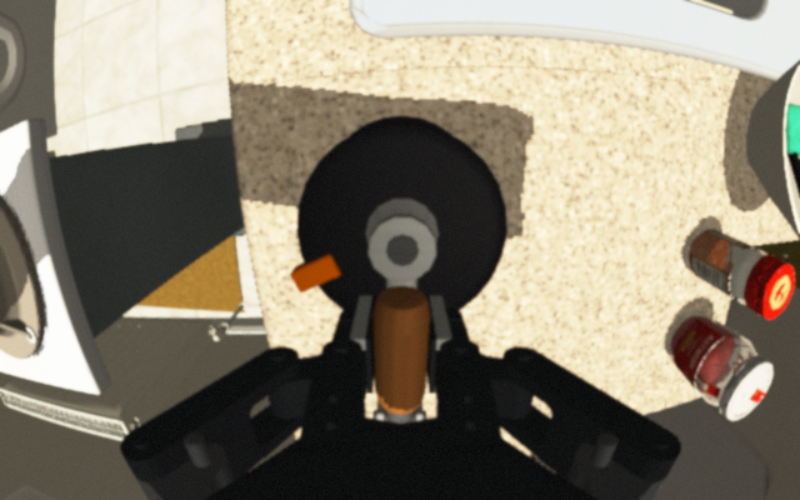

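View pics/s2.png

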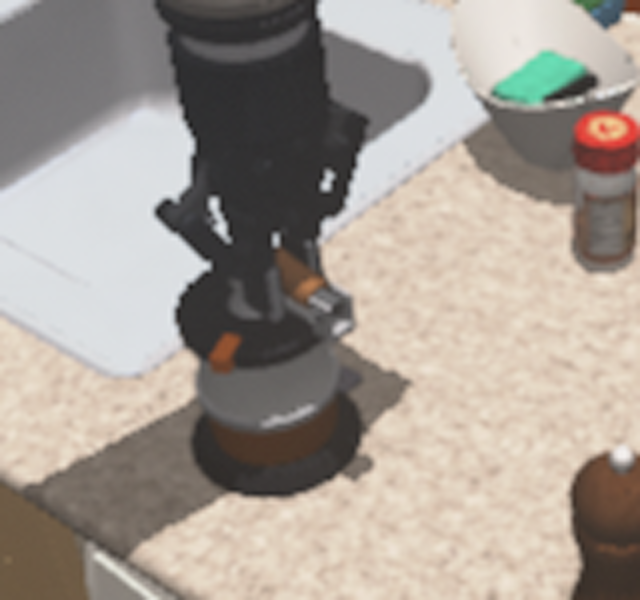

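Call:
apply_moves --moves "1 0 0.004 -0.052 0 0 0;1 0 0.012 -0.051 0 0 0;1 0 0.02 -0.048 0 0 0;1 0 0.027 -0.045 0 0 0;1 0 0.034 -0.04 0 0 0;1 0 0 0 0 0 0"

```text
t: 4.9
eef_pos: [0.5153, -0.0015, 0.1558]
tool_rot: [-0.0, 0.999, -0.034, 0.001]
contact_force: [5.1, -0.2, -1.7]
gripper_width: 0.222
```

```bash
python3 - <<'E'
from h import *
o=bot.get_obs();p=imaging.read_camera('scene');print(o['eef_pos'],o['gripper_width'],o['contact_force'])
save(cv2.resize(p['image'][100:250,190:350],None,fx=4,fy=4,interpolation=cv2.INTER_CUBIC),'s3')
E
```

```text
[ 0.51529321 -0.00147743  0.15579598] 0.22193160971201695 [ 5.09012126 -0.17800181 -1.7271942 ]
```

View pics/s3.png

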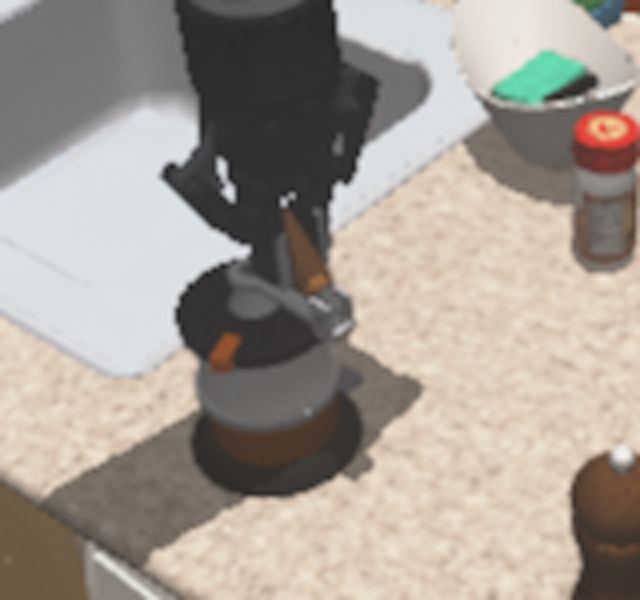

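Call:
apply_moves --moves "1 0.009 0.04 -0.034 0 0 0;1 0 0.045 -0.027 0 0 0;1 0 0.048 -0.02 0 0 0;1 0 0.051 -0.012 0 0 0;1 0 0.052 -0.004 0 0 0;1 0 0.02 0 0 0 0;1 0 0 0 0 0 0"

```text
t: 5.53
eef_pos: [0.5132, -0.0299, 0.1671]
tool_rot: [-0.001, 0.999, -0.033, -0.001]
contact_force: [0.0, 5.1, 5.7]
gripper_width: 0.226
```

```bash
python3 - <<'E'
from h import *
o=bot.get_obs();p=imaging.read_camera('scene');print(o['eef_pos'],o['gripper_width'],o['contact_force'])
save(cv2.resize(p['image'][100:250,190:350],None,fx=4,fy=4,interpolation=cv2.INTER_CUBIC),'s4')
p=imaging.read_camera('wrist');save(p['image'],'w4',1.25)
E
```

```text
[ 0.51317571 -0.02987536  0.16711696] 0.2263850847230307 [0.01900251 5.1255227  5.73973899]
```

View pics/s4.png

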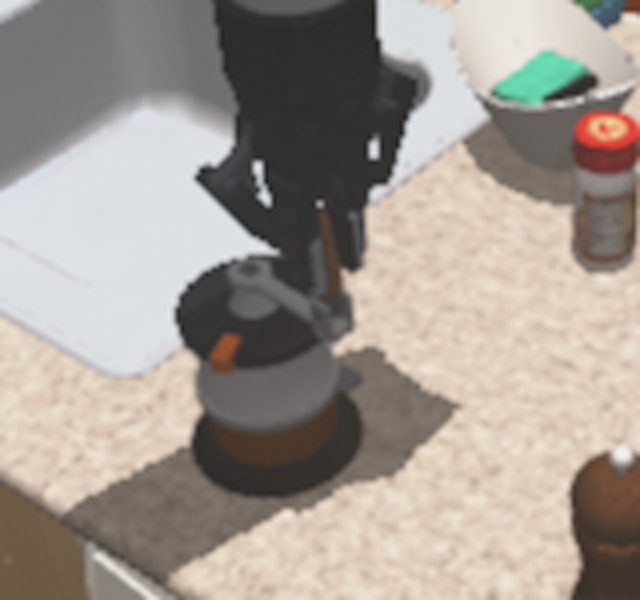

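View pics/w4.png

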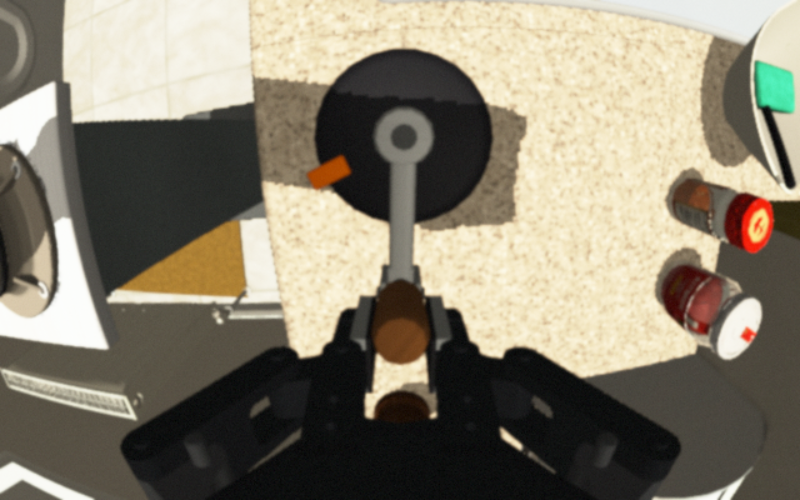

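Call:
apply_moves --moves "0.43 0 0 0 0 0 0;0.43 0 0 0 0 0 0;0.43 0 0 0 0 0 0"

```text
t: 5.88
eef_pos: [0.513, -0.0322, 0.1665]
tool_rot: [0.0, 0.999, -0.033, -0.001]
contact_force: [-0.5, 0.3, 0.4]
gripper_width: 0.283
```

```bash
cat >mark.py <<'E'
from h import *
from scipy.optimize import least_squares
def mark(name,p,o=None):
    im=p['image'].astype(int);hsv=cv2.cvtColor(p['image'],cv2.COLOR_RGB2HSV)
    f=(lambda uv,z:wray(p,o,uv,z)) if o is not None else (lambda uv,z:px2w(p,uv,z))
    # orange saturated
    m=((hsv[...,0]<16)&(hsv[...,1]>215)&(hsv[...,2]>110)).astype(np.uint8)
    n,l,s,c=cv2.connectedComponentsWithStats(m)
    best=None
    for i in range(1,n):
        if s[i,4]<12: continue
        w=f(c[i],.113)
        if abs(w[0]-.47)<.03 and abs(w[1]-.022)<.03:
            if best is None or s[i,4]>s[best,4]: best=i
    if best is None: print(name,'no mark');return
    w=f(c[best],.113)
    # axis centre: collar dark pixels
    print(name,'mark px',c[best],s[best,4],'world',w.round(4))
    d=(hsv[...,2]<50).astype(np.uint8)
    return w
E
python3 - <<'E'
from mark import *
o=bot.get_obs();print(o['eef_pos'],o['gripper_width'],o['contact_force'])
p=imaging.read_camera('wrist');save(cv2.resize(p['image'][30:300,200:440],None,fx=2.2,fy=2.2,interpolation=cv2.INTER_CUBIC),'w5')
np.savez('w5',im=p['image']);mark('wrist',p,o)
r=nets.spot_point(p,'crank_axis')[0]; print(r,wray(p,o,r['location'],.146))
# rim points of collar on the dark/bright boundary, radial search in world at z=.111
g=cv2.cvtColor(p['image'],cv2.COLOR_RGB2GRAY)
M=np.array(p['mount']);R=Rq(o['tool_rot'])
def proj(w):
    c=M[:3,:3].T@(R.inv().apply(np.array(w)-o['eef_pos'])-M[:3,3]);th=np.arctan2(np.hypot(c[0],c[1]),c[2]);u=c[:2]/np.hypot(c[0],c[1])*th
    return np.array([u[0]*p['fx']+p['cx'],u[1]*p['fy']+p['cy']])
pts=[]
for a in np.arange(-40,250,5):
    if 175<a<215: continue
    v=[]
    rs=np.arange(.038,.058,.0005)
    for r in rs:
        q=proj([.5175+r*np.cos(np.radians(a)),.0395+r*np.sin(np.radians(a)),.111]);v.append(cv2.getRectSubPix(g,(1,1),tuple(map(float,q)))[0,0])
    d=np.gradient(np.float32(v));k=d.argmax()
    if d[k]>4: pts.append([.5175+rs[k]*np.cos(np.radians(a)),.0395+rs[k]*np.sin(np.radians(a))])
pts=np.array(pts)
s=least_squares(lambda x:np.hypot(pts[:,0]-x[0],pts[:,1]-x[1])-x[2],[.5175,.0395,.047],loss='soft_l1',f_scale=.001)
print('collar',s.x,len(pts),np.abs(s.fun).mean())
E
```

```text
[ 0.51295437 -0.03222782  0.16653271] 0.2828586310998026 [-0.47614679  0.31931291  0.36158846]
wrist mark px [262.80894309 133.91869919] 492 world [0.4779 0.0257 0.113 ]
{'location': [323.5, 108.0], 'score': 0.92} [0.51761487 0.03958034 0.146     ]
collar [0.51727445 0.04116144 0.0458931 ] 51 0.00031321005926813713
```

View pics/w5.png

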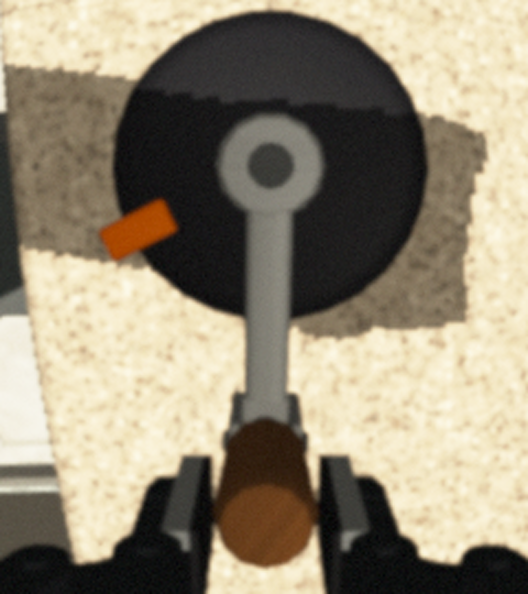

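```bash
python3 - <<'E'
from h import *
o=bot.get_obs()
A=np.array([.5174,.0400]);r=.0715
for k0 in [1]:
    plan([([*(A+r*np.array([np.cos(np.radians(266.6-3.5*k)),np.sin(np.radians(266.6-3.5*k))])),.1665],-3.6-3.5*k) for k in range(1,19)],o)
E
```

```text
-0.037 -0.008 0.001 0.007 0.014 0.817
-0.036 -0.001 0.000 0.000 0.000 0.875
-0.036 -0.001 0.000 0.000 0.000 0.875
-0.036 -0.001 0.000 0.000 0.000 0.875
-0.036 -0.001 0.000 0.000 0.000 0.875
-0.036 -0.001 0.000 0.000 0.000 0.875
-0.036 -0.001 0.000 0.000 0.000 0.875
-0.036 -0.001 0.000 0.000 0.000 0.875
-0.036 -0.001 0.000 0.000 0.000 0.875
-0.036 -0.001 0.000 0.000 0.000 0.875
-0.036 -0.001 0.000 0.000 0.000 0.875
-0.036 -0.001 0.000 0.000 0.000 0.875
-0.036 -0.001 0.000 0.000 0.000 0.875
-0.036 -0.001 0.000 0.000 0.000 0.875
-0.036 -0.001 0.000 0.000 0.000 0.875
-0.036 -0.001 0.000 0.000 0.000 0.875
-0.036 -0.001 0.000 0.000 0.000 0.875
-0.036 -0.001 0.000 0.000 0.000 0.875
```

Call:
apply_moves --moves "0.43 -0.036 -0.008 0 0 0 0.82;0.43 -0.036 -0.001 0 0 0 0.875;0.43 -0.036 -0.001 0 0 0 0.875;0.43 -0.036 -0.001 0 0 0 0.875;0.43 -0.036 -0.001 0 0 0 0.875;0.43 -0.036 -0.001 0 0 0 0.875;0.43 -0.036 -0.001 0 0 0 0.875;0.43 -0.036 -0.001 0 0 0 0.875;0.43 -0.036 -0.001 0 0 0 0.875"

```text
t: 6.73
eef_pos: [0.4778, -0.0187, 0.1669]
tool_rot: [0.0, 0.953, -0.303, 0.001]
contact_force: [1.3, 0.2, -1.2]
gripper_width: 0.285
```

```bash
python3 - <<'E'
from h import *
o=bot.get_obs();print(o['eef_pos'],o['gripper_width'],o['contact_force'])
p=imaging.read_camera('wrist');save(cv2.resize(p['image'][30:300,200:440],None,fx=2.2,fy=2.2,interpolation=cv2.INTER_CUBIC),'w6')
A=np.array([.5174,.0400]);r=.0715
plan([([*(A+r*np.array([np.cos(np.radians(266.6-3.5*k)),np.sin(np.radians(266.6-3.5*k))])),.1665],-3.6-3.5*k) for k in range(10,19)],o)
E
```

```text
[ 0.47775234 -0.01871718  0.16694749] 0.2853260894690094 [ 1.25793805  0.15429003 -1.1711182 ]
-0.045 0.005 0.004 -0.004 -0.017 0.827
-0.036 -0.001 0.000 0.000 0.000 0.875
-0.036 -0.001 0.000 0.000 0.000 0.875
-0.036 -0.001 0.000 0.000 0.000 0.875
-0.036 -0.001 0.000 0.000 0.000 0.875
-0.036 -0.001 0.000 0.000 0.000 0.875
-0.036 -0.001 0.000 0.000 0.000 0.875
-0.036 -0.001 0.000 0.000 0.000 0.875
-0.036 -0.001 0.000 0.000 0.000 0.875
```

View pics/w6.png

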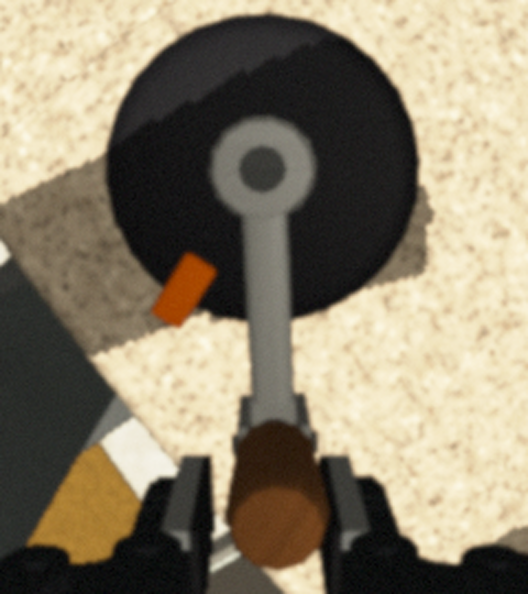

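Call:
apply_moves --moves "0.43 -0.04 0.004 0 0 0 0.83;0.43 -0.036 -0.001 0 0 0 0.875;0.43 -0.036 -0.001 0 0 0 0.875;0.43 -0.036 -0.001 0 0 0 0.875;0.43 -0.036 -0.001 0 0 0 0.875;0.43 -0.036 -0.001 0 0 0 0.875;0.43 -0.036 -0.001 0 0 0 0.875;0.43 -0.036 -0.001 0 0 0 0.875;0.43 0 0 0 0 0 0"

```text
t: 7.53
eef_pos: [0.4542, 0.0073, 0.1669]
tool_rot: [0.0, 0.853, -0.522, 0.0]
contact_force: [0.5, -0.2, -0.0]
gripper_width: 0.284
```

```bash
python3 - <<'E'
from h import *
o=bot.get_obs();print(o['eef_pos'],o['gripper_width'],o['contact_force'])
p=imaging.read_camera('wrist');save(cv2.resize(p['image'][30:300,200:440],None,fx=2.2,fy=2.2,interpolation=cv2.INTER_CUBIC),'w7')
E
```

```text
[0.45418162 0.00729357 0.16692289] 0.2842235544933127 [ 0.54905428 -0.16363966 -0.01093094]
```

View pics/w7.png

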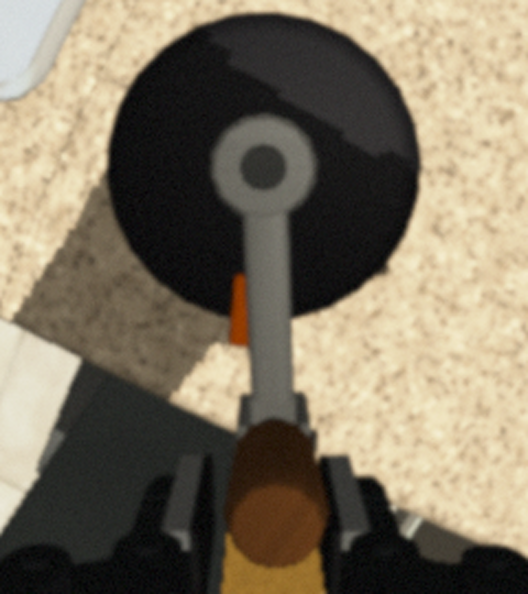

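Call:
apply_moves --moves "0.43 -0.038 -0.001 0 0 0 0.92;0.43 -0.038 -0.001 0 0 0 0.92;0.43 0 0 0 0 0 0;0.43 0 0 0 0 0 0"

```text
t: 7.92
eef_pos: [0.4503, 0.0154, 0.1668]
tool_rot: [0.0, 0.819, -0.574, -0.0]
contact_force: [-0.8, -0.0, -0.1]
gripper_width: 0.285
```

```bash
python3 - <<'E'
from h import *
o=bot.get_obs();print(o['eef_pos'],o['gripper_width'],o['contact_force'])
p=imaging.read_camera('wrist');save(cv2.resize(p['image'][60:240,240:400],None,fx=3.3,fy=3.3,interpolation=cv2.INTER_CUBIC),'w8')
p=imaging.read_camera('scene');save(cv2.resize(p['image'][120:250,190:320],None,fx=4.5,fy=4.5,interpolation=cv2.INTER_CUBIC),'s8')
E
```

```text
[0.45030643 0.01535911 0.16678863] 0.28532651097846184 [-0.75619356 -0.01717161 -0.08905833]
```

View pics/w8.png

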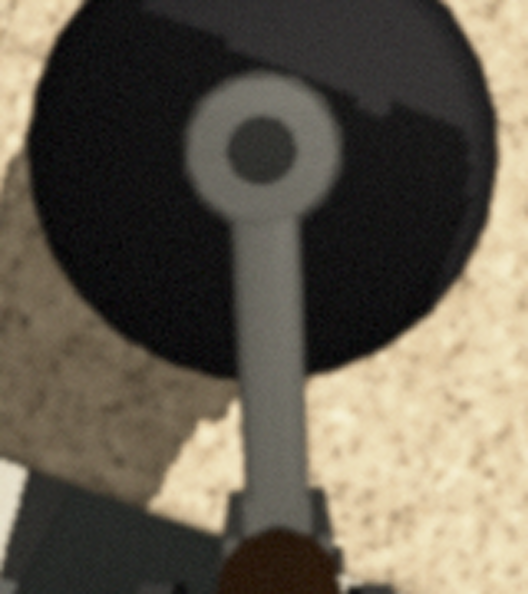

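View pics/s8.png

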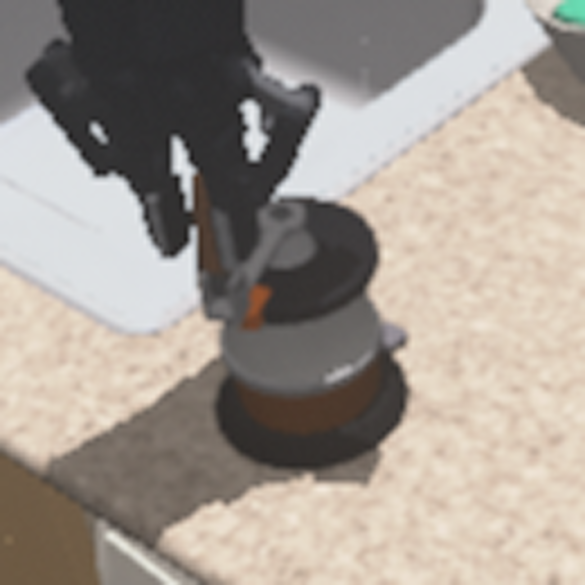

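Call:
apply_moves --moves "0.43 -0.006 0 0 0 0 0.15;0.43 0 0 0 0 0 0;-0.2 0 0 0 0 0 0;-0.2 0 0 0 0 0 0;-0.2 0 0 -0.1 0 0 0;-0.2 0 0 -0.25 0 0 0;-0.2 0 0 -0.25 0 0 0;-0.2 0 0 -0.1 0 0 0;-0.2 0 0 0 0 0 0"

```text
t: 8.77
eef_pos: [0.4521, 0.0165, 0.2536]
tool_rot: [-0.003, 0.815, -0.58, 0.001]
contact_force: [0.1, 0.2, -0.4]
gripper_width: 0.6
```

```bash
python3 - <<'E'
from h import *
o=bot.get_obs();print(o['t'],o['eef_pos'],o['gripper_width'],o['contact_force'])
p=imaging.read_camera('wrist');save(cv2.resize(p['image'][80:280,220:420],None,fx=3,fy=3,interpolation=cv2.INTER_CUBIC),'w9')
p=imaging.read_camera('scene');save(cv2.resize(p['image'][120:250,190:320],None,fx=4.5,fy=4.5,interpolation=cv2.INTER_CUBIC),'s9')
E
```

```text
8.7667 [0.45208697 0.01654058 0.25356579] 0.6003357763965883 [ 0.12496573  0.22528348 -0.38291225]
```

View pics/w9.png

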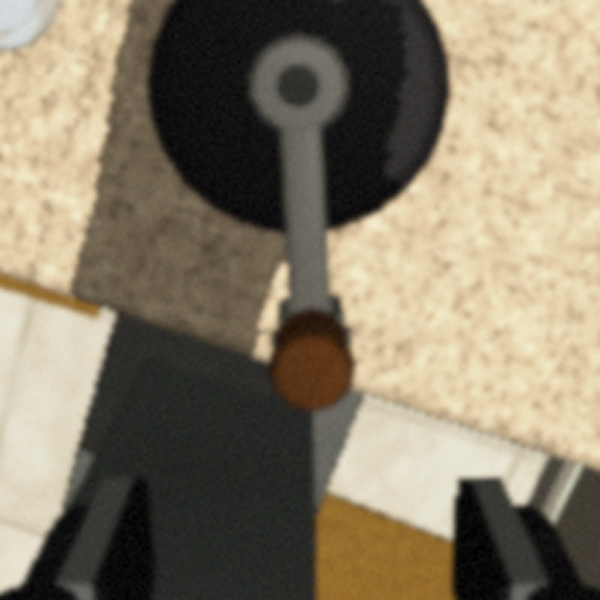

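View pics/s9.png

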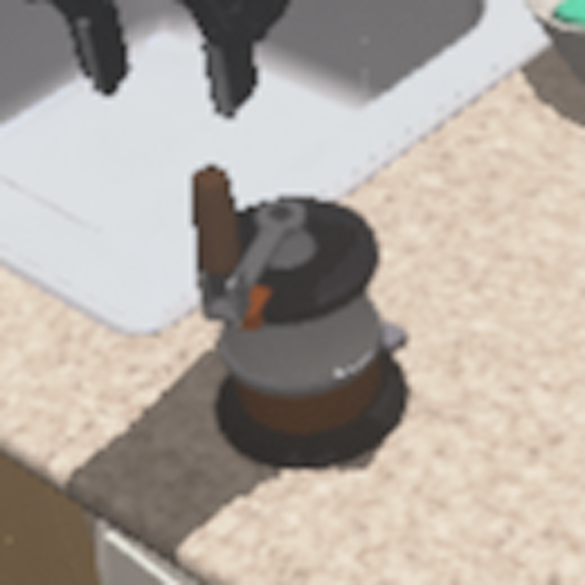

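```bash
python3 - <<'E'
from h import *
p=imaging.read_camera('top');save(cv2.resize(p['image'][150:260,170:300],None,fx=5,fy=5,interpolation=cv2.INTER_CUBIC),'t9')
s=imaging.read_camera('scene');im=cv2.resize(s['image'][120:250,190:320],None,fx=4.5,fy=4.5,interpolation=cv2.INTER_CUBIC)
A=np.array([.5174,.040])
for a,c in [(201.4,(0,255,0)),(205,(255,255,0)),(197,(0,255,255))]:
    d=np.array([np.cos(np.radians(a)),np.sin(np.radians(a))])
    P=[[*A,.134],[*(A+.07*d),.134],[*(A+.07*d),.146],[*(A+.07*d),.206]]
    Q=[((w2px(s,w)-[190,120])*4.5).astype(int) for w in P]
    for i,j in [(0,1),(2,3)]: cv2.line(im,tuple(map(int,Q[i])),tuple(map(int,Q[j])),c,1)
    M=(w2px(s,[*(A+.05*d),.113])-[190,120])*4.5; cv2.circle(im,tuple(int(v) for v in M),3,c,-1)
save(im,'s9o')
E
```

View pics/s9o.png

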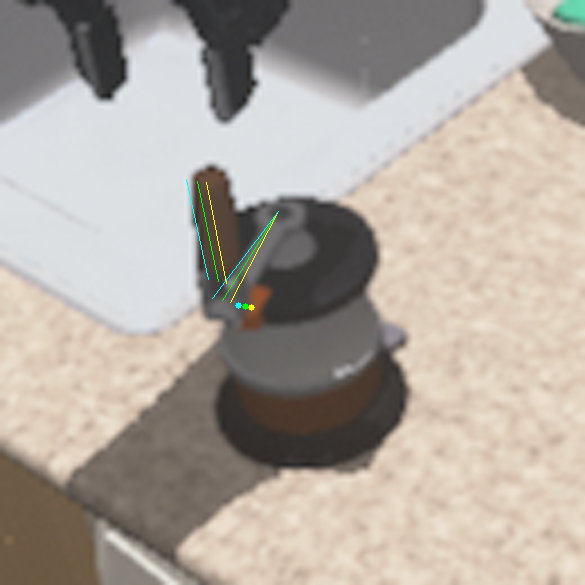

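View pics/t9.png

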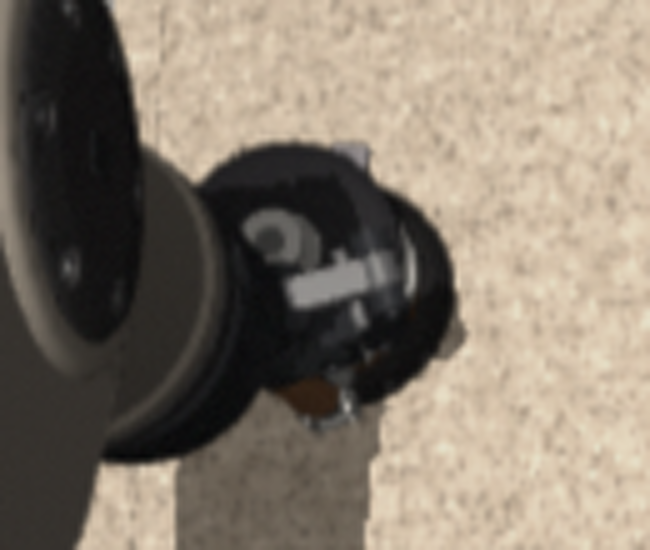

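```bash
python3 - <<'E'
from h import *
o=bot.get_obs();p=imaging.read_camera('wrist')
f=lambda u,v,z: wray(p,o,np.array([u,v])/3+[220,80],z)[:2].round(4)
print('top',f(312,370,.206),'shaft',f(297,85,.15),'arm@',f(305,200,.134),f(309,285,.134),'cheekL,R',f(283,305,.15),f(337,305,.15))
s=imaging.read_camera('scene')
c=cv2.resize(s['image'][150:200,225:260],None,fx=12,fy=12,interpolation=cv2.INTER_CUBIC);save(c,'s10')
A=np.array([.5174,.040]);d=np.array([np.cos(np.radians(201.4)),np.sin(np.radians(201.4))])
for lean in [0,5,10]:
  l=np.radians(lean)
  b=[[*(A+(.07-r*np.sin(l))*d),.146+r*np.cos(l)] for r in (.012,.06)]
  q=[(w2px(s,w)-[225,150])*12 for w in b]; print(lean,q, q[1]-q[0])
E
```

```text
top [0.4595 0.018 ] shaft [0.5138 0.0404] arm@ [0.4838 0.0277] [0.4609 0.0186] cheekL,R [0.4569 0.0248] [0.4617 0.011 ]
0 [array([151.42900759, 340.58583236]), array([105.89468949, 124.15966935])] [ -45.5343181  -216.42616301]
5 [array([153.90508845, 337.05321163]), array([118.95786733, 106.81650731])] [ -34.94722112 -230.23670432]
10 [array([156.44059557, 333.94861574]), array([132.24022979,  91.90116836])] [ -24.20036578 -242.04744738]
```

View pics/s10.png

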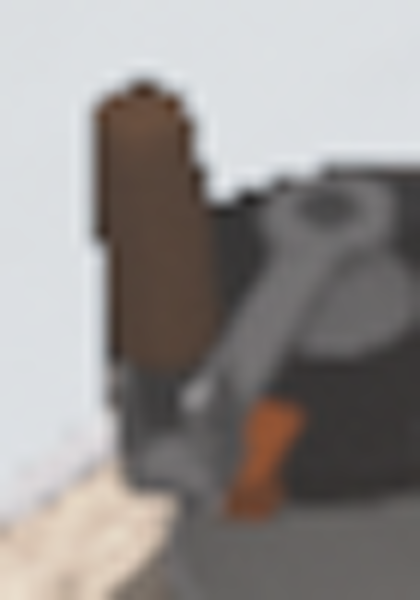

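```bash
python3 - <<'E'
from h import *
A=np.array([.5174,.040]);d=np.array([np.cos(np.radians(201.6)),np.sin(np.radians(201.6))])
o=bot.get_obs()
plan([([*(A+.034*d),.2536],-68.4),([*(A+.034*d),.185],-68.4),([*(A+.049*d),.185],-68.4)],o)
E
```

```text
0.009 -0.317 -0.033 0.033 -0.004 -0.618
0.000 0.000 0.572 0.000 0.000 0.000
-0.000 0.125 0.000 0.000 0.000 0.000
```

Call:
apply_moves --moves "1 0.005 -0.16 0 0.03 0 -0.31;1 0.004 -0.157 0 0 0 -0.31;1 0 0 0 0 0 0;1 0 0 0 0 0 0;1 0 0 0 0 0 0;1 0 0 0.1 0 0 0;1 0 0 0.2 0 0 0;1 0 0 0.17 0 0 0;1 0 0 0.08 0 0 0;1 0 0 0 0 0 0"

```text
t: 9.9
eef_pos: [0.4843, 0.0276, 0.1831]
tool_rot: [0.001, 0.827, -0.562, -0.001]
contact_force: [-1.0, 0.2, -0.1]
gripper_width: 0.006
```

```bash
python3 - <<'E'
from h import *
o=bot.get_obs();print(o['t'],o['eef_pos'],o['gripper_width'],o['contact_force'])
p=imaging.read_camera('wrist');save(cv2.resize(p['image'][80:340,180:460],None,fx=2.2,fy=2.2,interpolation=cv2.INTER_CUBIC),'w11')
A=np.array([.5174,.040]);d=np.array([np.cos(np.radians(201.6)),np.sin(np.radians(201.6))])
plan([([*(A+.049*d),.185],-68.4)],o)
E
```

```text
9.9 [0.48433908 0.02760144 0.18307863] 0.005663817120007589 [-1.04598673  0.19655202 -0.08148734]
0.005 0.114 -0.016 0.034 0.006 -0.008
```

View pics/w11.png

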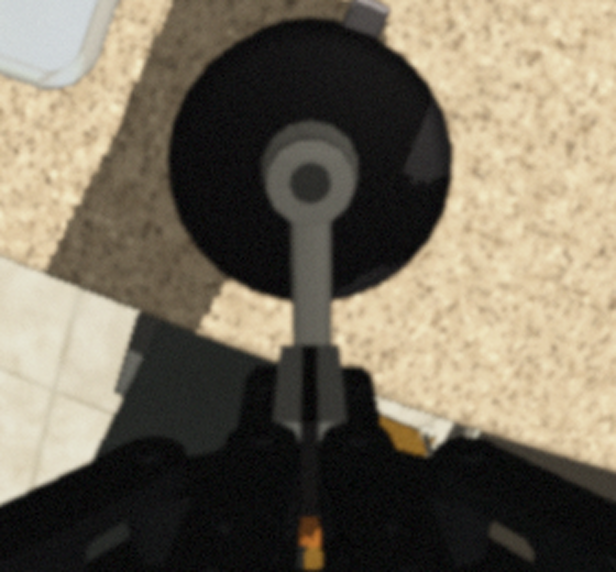

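Call:
apply_moves --moves "1 0 0.04 0 0 0 0;1 0 0.03 0 0 0 0;1 0 0.025 0 0 0 0;1 0 0.015 0 0 0 0;1 0 0 0 0 0 0"

```text
t: 10.37
eef_pos: [0.4743, 0.0232, 0.1855]
tool_rot: [-0.002, 0.827, -0.562, 0.001]
contact_force: [0.6, -0.3, -0.8]
gripper_width: -0.001
```

```bash
python3 - <<'E'
from h import *
o=bot.get_obs();print(o['t'],o['eef_pos'],o['contact_force'])
s=imaging.read_camera('scene')
c=cv2.resize(s['image'][150:200,225:260],None,fx=12,fy=12,interpolation=cv2.INTER_CUBIC);save(c,'s12')
E
```

```text
10.3667 [0.47430824 0.02317781 0.18551851] [ 0.64169732 -0.34724838 -0.79454929]
```

View pics/s12.png

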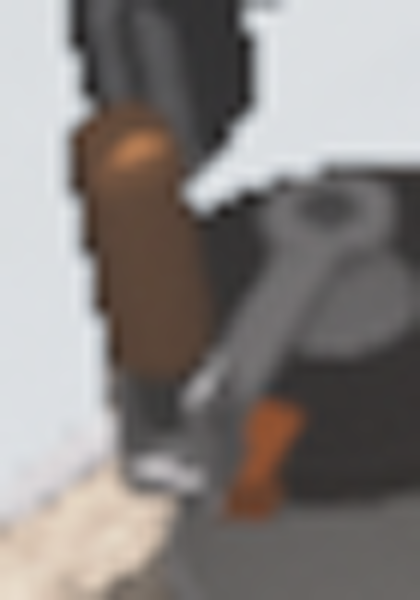

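Call:
apply_moves --moves "1 0 0.015 0 0 0 0;1 0 0.012 0 0 0 0;1 0 0 0 0 0 0"

```text
t: 10.67
eef_pos: [0.4731, 0.0229, 0.1855]
tool_rot: [-0.002, 0.827, -0.562, 0.002]
contact_force: [6.3, 1.5, -2.3]
gripper_width: 0.002
```

Call:
apply_moves --moves "1 0 -0.04 0 0 0 0;1 0 -0.06 0 0 0 0;1 0 -0.03 -0.05 0 0 0;1 0 0 -0.2 0 0 0;1 0 0 -0.25 0 0 0;1 0 0 -0.2 0 0 0;1 0 0.0 -0.05 0 0 0;1 0 0 0 0 0 0"

```text
t: 11.33
eef_pos: [0.4867, 0.0278, 0.2766]
tool_rot: [-0.002, 0.827, -0.562, 0.001]
contact_force: [0.1, 0.3, -0.8]
gripper_width: -0.002
```

```bash
python3 - <<'E'
from h import *
o=bot.get_obs();print(o['t'],o['eef_pos'],o['contact_force'])
s=imaging.read_camera('scene')
c=cv2.resize(s['image'][150:200,225:260],None,fx=12,fy=12,interpolation=cv2.INTER_CUBIC);save(c,'s13')
p=imaging.read_camera('wrist');save(cv2.resize(p['image'][80:340,180:460],None,fx=2.2,fy=2.2,interpolation=cv2.INTER_CUBIC),'w13')
E
```

```text
11.3333 [0.48674261 0.02781322 0.27663332] [ 0.10065261  0.25176532 -0.84634069]
```

View pics/s13.png

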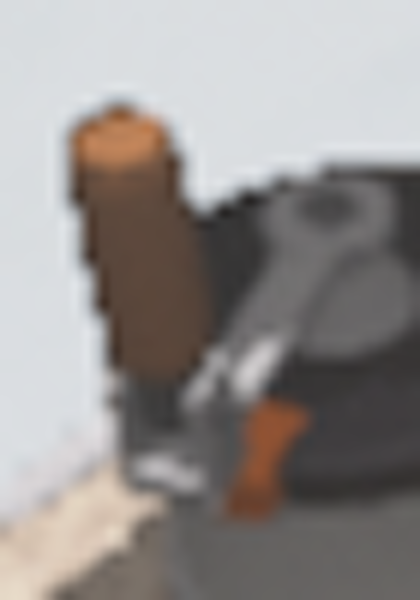

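View pics/w13.png

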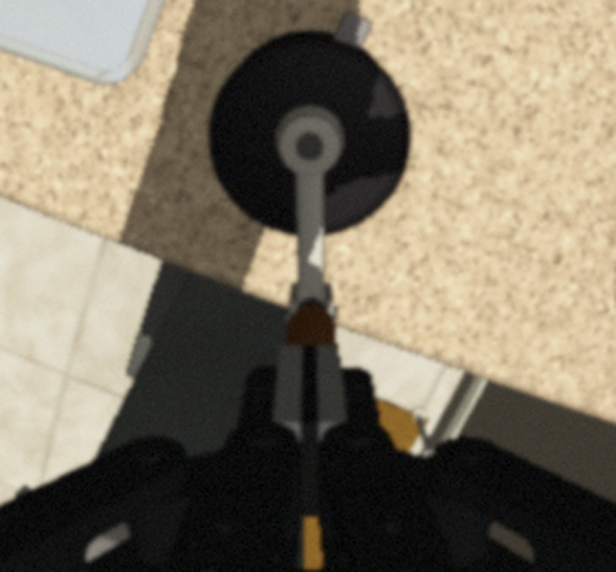

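Call:
apply_moves --moves "1 -0.2 0 -0.1 0 0 0;1 -0.33 0 0 0 0 0;1 -0.33 -0.05 0 0 0 0;1 -0.33 -0.1 0 0 0 0;1 -0.33 -0.1 0 0 0 0;1 -0.1 0 0 0 0 0;1 0 0 0 0 0 0"

```text
t: 12.02
eef_pos: [0.4396, 0.2233, 0.285]
tool_rot: [0.001, 0.829, -0.559, 0.0]
contact_force: [0.2, -0.3, 0.0]
gripper_width: -0.0
```

```bash
python3 - <<'E'
from h import *
o=bot.get_obs();print(o['t'],o['eef_pos'],o['contact_force'])
p=imaging.read_camera('top');save(p['image'],'t14',1.25);save(cv2.resize(p['image'][165:245,190:290],None,fx=8,fy=7,interpolation=cv2.INTER_CUBIC)[:600],'t14c')
for k in ['crank_axis','grip_pivot','dose_mark']:
    for r in nets.spot_point(p,k)[:1]: print(k,r['score'],r['location'],px2w(p,r['location'],.113 if k=='dose_mark' else .146))
q=imaging.read_camera('wrist');save(q['image'],'w14',1.25)
E
```

```text
12.0167 [0.43962439 0.22332023 0.28497756] [ 0.22656144 -0.29366137  0.04089626]
crank_axis 0.55 [223.8, 194.4] [0.52392363 0.03813672 0.146     ]
grip_pivot 0.93 [233.5, 230.8] [0.45340618 0.01653462 0.146     ]
dose_mark 0.9 [234.3, 226.1] [0.46611028 0.02223737 0.113     ]
```

View pics/t14c.png

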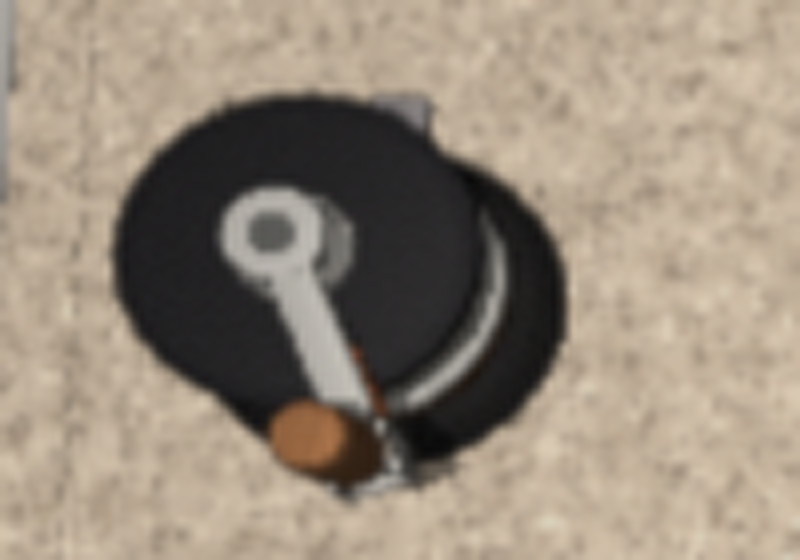

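View pics/w14.png

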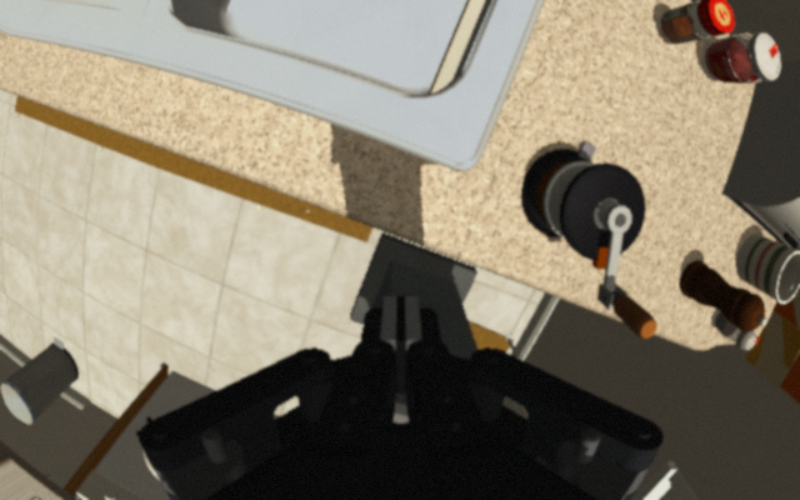

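View pics/t14.png

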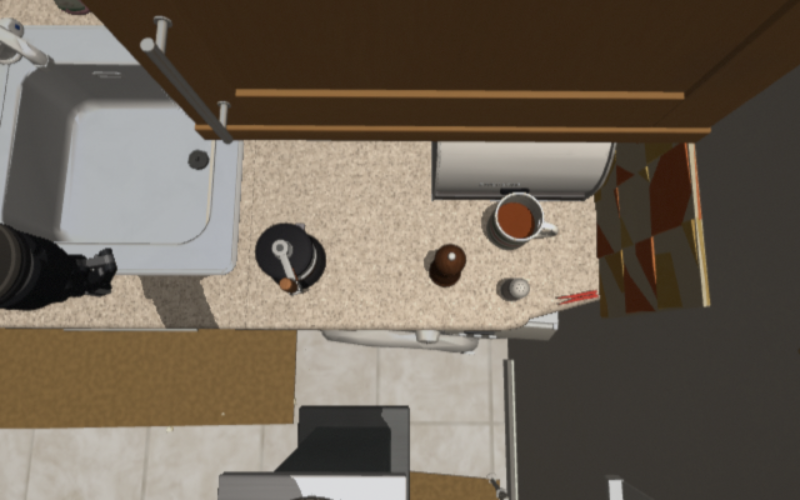

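```bash
python3 - <<'E'
from h import *
p=imaging.read_camera('top')
im=cv2.cvtColor(cv2.imread('pics/top1.png'),cv2.COLOR_BGR2RGB);h=cv2.cvtColor(im,cv2.COLOR_RGB2HSV)
m=(h[...,0]<18)&(h[...,1]>190)&(h[...,2]>150);ys,xs=np.nonzero(m);print(m.sum())
W=np.array([px2w(p,((x+.5)/5-.5+170,(y+.5)/5-.5+130),.113)[:2] for x,y in zip(xs,ys)])
c=W.mean(0);w,v=np.linalg.eigh(np.cov((W-c).T));print('tab c',c,'dir',np.degrees(np.arctan2(*v[:,1][::-1]))%180+180,np.sqrt(w*12))
# collar circle in current top
g=cv2.cvtColor(p['image'],cv2.COLOR_RGB2GRAY)
from scipy.optimize import least_squares
pts=[];rs=np.arange(.036,.058,.0005)
for a in np.arange(20,200,4):   # left/far rim: against worktop
    u=np.array([np.cos(np.radians(a)),np.sin(np.radians(a))])
    vv=[cv2.getRectSubPix(g,(1,1),tuple(map(float,w2px(p,[.519+r*u[0],.037+r*u[1],.111]))))[0,0] for r in rs]
    d=np.gradient(np.float32(vv));k=d.argmax()
    if d[k]>4: pts.append(np.array([.519,.037])+rs[k]*u)
pts=np.array(pts);s=least_squares(lambda x:np.hypot(pts[:,0]-x[0],pts[:,1]-x[1])-.047,[.519,.037],loss='soft_l1',f_scale=.001);print('collar c',s.x,len(pts))
e=c-s.x;print('mark angle top',np.degrees(np.arctan2(e[1],e[0]))%360,np.hypot(*e))
# arm centre: bright pixels across arm at radii, z .134
A=s.x
res=[]
for r in np.arange(.02,.05,.002):
    best=[];T=np.arange(180,226,.25)
    vv=np.array([cv2.getRectSubPix(g,(1,1),tuple(map(float,w2px(p,[A[0]+r*np.cos(np.radians(t)),A[1]+r*np.sin(np.radians(t)),.134]))))[0,0] for t in T],float)
    th=(vv.max()+vv.min())/2;k=vv>th;res.append((round(r,3),T[k].mean(),np.radians(k.sum()*.25)*r*1000))
for x in res: print(x)
E
```

```text
0<stdin>:6: RuntimeWarning: Mean of empty slice.
  ret = ret.dtype.type(ret / rcount)
  avg = a.mean(axis, **keepdims_kw)
  ret = um.true_divide(
<stdin>:6: RuntimeWarning: Degrees of freedom <= 0 for slice
  c *= np.true_divide(1, fact)
  c *= np.true_divide(1, fact)
Traceback (most recent call last):
ValueError: not enough values to unpack (expected 2, got 0)

During handling of the above exception, another exception occurred:

Traceback (most recent call last):
numpy.linalg.LinAlgError: 0-dimensional array given. Array must be at least two-dimensional
```

```bash
python3 - <<'E'
from h import *
from scipy.optimize import least_squares
p=imaging.read_camera('top')
im=cv2.cvtColor(cv2.imread('pics/top1.png'),cv2.COLOR_BGR2RGB);h=cv2.cvtColor(im,cv2.COLOR_RGB2HSV)
print(im.shape,im[450,318],h[450,318])
i=im.astype(int)
m=(i[...,0]-i[...,2]>110);m[:410]=0;m[495:]=0;m[:,:280]=0;m[:,360:]=0;ys,xs=np.nonzero(m);print(m.sum())
W=np.array([px2w(p,((x+.5)/5-.5+170,(y+.5)/5-.5+130),.113)[:2] for x,y in zip(xs,ys)])
c=W.mean(0);w,v=np.linalg.eigh(np.cov((W-c).T));print('tab c',c,'dir',np.degrees(np.arctan2(*v[:,1][::-1]))%180+180,np.sqrt(w*12))
g=cv2.cvtColor(p['image'],cv2.COLOR_RGB2GRAY)
pts=[];rs=np.arange(.036,.058,.0005)
for a in np.arange(20,200,4):
    u=np.array([np.cos(np.radians(a)),np.sin(np.radians(a))])
    vv=[cv2.getRectSubPix(g,(1,1),tuple(map(float,w2px(p,[.519+r*u[0],.037+r*u[1],.111]))))[0,0] for r in rs]
    d=np.gradient(np.float32(vv));k=d.argmax()
    if d[k]>4: pts.append(np.array([.519,.037])+rs[k]*u)
pts=np.array(pts);s=least_squares(lambda x:np.hypot(pts[:,0]-x[0],pts[:,1]-x[1])-.0465,[.519,.037],loss='soft_l1',f_scale=.001);print('collar c',s.x,len(pts))
e=c-s.x;print('mark angle top',np.degrees(np.arctan2(e[1],e[0]))%360,np.hypot(*e))
A=s.x;C=[]
for r in np.arange(.02,.05,.003):
    T=np.arange(180,226,.25)
    vv=np.array([cv2.getRectSubPix(g,(1,1),tuple(map(float,w2px(p,[A[0]+r*np.cos(np.radians(t)),A[1]+r*np.sin(np.radians(t)),.134]))))[0,0] for t in T],float)
    k=vv>(vv.max()+vv.min())/2;t=np.radians(T[k].mean());C.append(A+r*np.array([np.cos(t),np.sin(t)]));print(round(r,3),T[k].mean(),np.radians(k.sum()*.25)*r*1000)
f=cv2.fitLine(np.float32(C)[:8]*1000,cv2.DIST_L2,0,.01,.01).ravel();print('arm line dir',np.degrees(np.arctan2(f[1],f[0]))%180+180)
E
```

```text
(700, 800, 3) [211 121  60] [ 12 182 211]
1181
tab c [0.47924102 0.02501943] dir 202.00735288475872 [0.00926877 0.02005244]
collar c [0.51859222 0.04007452] 42
mark angle top 200.93599358815638 0.042132799518139044
0.02 201.125 10.821041362364843
0.023 201.0 11.340276814833155
0.026 201.625 11.344640137963141
0.029 201.875 10.882127886184644
0.032 201.5 11.588986233242348
0.035 201.75 11.148290597113778
0.038 201.75 11.77224580470175
0.041 201.875 11.4493598930828
0.044 202.0 11.711159280881951
0.047 202.0 11.279190291013354
arm line dir 202.57378
```

```bash
python3 - <<'E'
from h import *
p=imaging.read_camera('top')
t=px2w(p,(190+308/8,165+438/7),.206)[:2]-[.5186,.0401];print('grip top radius',np.hypot(*t),np.degrees(np.arctan2(t[1],t[0]))%360)
print(bot.hand_in(), bot.get_obs()['t'])
E
```

```text
grip top radius 0.07094841433798513 202.4501932665823
the job is handed in; nothing more can be done
the job is handed in; nothing more can be done
```

The grip now stands straight up and the crank arm is over the orange mark. The job is handed in, at about 12 s on the robot's clock.

**What I did:**
- I pinched the folded grip and raised it on an arc.
- I cranked clockwise about 65° with the fingers loosely round the grip, then let go.
- After letting go, two camera views showed the grip leaning in by about 9°. I pushed it outward with shut fingers until it met its stop (about 6 N), then moved the arm clear. This means the last bit of straightening came after the cranking, not before it.

**Last checks:**
- **Arm over the mark:** the top camera puts the arm at about 201.7°. The mark measures 200.9° to 202.0°, so they agree within about 1°. The wrist camera, looking down, shows the tab hidden under the arm.
- **Grip upright:** its top is 71 mm from the shaft, against 70 mm for exactly upright. The scene camera shows the same.
- **Bystanders:** the pepper mill, salt shaker and mug look unmoved in the top view.
- **Contact:** the robot is clear of everything. The largest contact force I read was about 8 N.

The cameras disagreed by up to about 5 mm on absolute position, so I measured the final angle within one camera's view. Early readings of the mark's direction ranged from 196° to 201.5°.

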